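# Shut the mould chest and shoot its safety bolt

### The arm

A 6-joint arm with a two-finger parallel gripper is mounted at the origin on the work surface. World frame = base frame: x ahead of the robot, y to its left, z up, the work surface at z = 0. Lengths are in mm, angles in rad, forces in N, time in s.
With the tool pointing down it reaches from about 250 to 775 mm from the base axis. Payload 4 kg.
Tool frame: the origin (TCP) lies midway between the tips of the shut fingers; the grasp point (between the pads) lies 19 mm behind it; z points along the fingers, y is the line along which they close (so a half turn about z gives the same grasp; the last joint's range is limited). The gripper opens to 94 mm and grips with 3 to 60 N. Pads are 16 mm wide; open, the fingers measure 119 mm over their backs; the gripper's body (75 mm by 177 mm) begins 78 mm behind the grasp point.
Start: joints at [-1.39, 0.087, 1.371, -0, 1.684, -0.103], TCP at [154, -528.019, 205.506] pointing down, gripper open.
Joint ranges: [-3.1, 3.1], [-0.76, 2.03], [0.27, 2.55], [-1.08, 4.22], [0.17, 2.65], [-2.57, 2.57]. Speed limits (rad/s): [2.79, 2.79, 3.14, 3.14, 3.14, 3.14].

### API

Orientations are given as a unit quaternion [w, x, y, z].
In Python, from rig import * gives the robot as it stands.
- The arm moves only by the tool step_arm, never from a script. Its argument "motion" is a list of rows, each an object with "dr": the turn, a rotation vector about the tool's x, y, z in rad, a list of three; "travel": the shift along the tool's x, y, z in m, a list of three; "fingers": the finger opening in m, from 0 to 0.094. A call has 1 to 12 rows; each row shifts and turns the commanded pose from where the row before left it, along the tool's axes as they then stand; what a row does not reach is not made up. A row lasts 1/10 s, in which the tool goes at most 50 mm and 8.59 degrees, less where a joint would pass 70% of its speed; a pose out of reach is approached as far as the arm can. A call is refused whole if a number of a shift passes 0.05 or a number of a turn 0.15, either way. A call with a gripper value outside its range is refused whole. The fingers move at their own pace and stop on an object; the grip force is fixed at half the most. Time passes only in rows, so rows that do not move let the fingers close. It gives the time, the measured TCP pose, the force, the opening and the grip force at its end, in the units of the state.
- sense(): the state, without advancing time (a new reading comes with each control period).
- capture(name): name is "side" or "top"; returns a dict with "color" (400x640x3 uint8, blue, green, red), "fovy" (degrees; the focal length in pixels is half the picture's height over the tangent of half this angle, whatever the lens; pixels are square), "cx", "cy" (the principal point, pixels), "k1" (the pictures are not rectified: a ray, as slopes to the right and down, at radius r is drawn at 1 + k1 r^2 times it, then the intrinsics apply), "extrinsics" (4x4, takes a point from camera to world coordinates). Camera axes: x right, y up, looking along -z (the intrinsics and any distortion apply to the point x, -y, -z); pixel columns grow to the right and rows downward; lengths in mm; the calibration is good to about 2 mm. A picture is of the moment at which its call begins. There is no depth.
- close_job(): hands the job in; it is judged then, once.
Trained networks look in a picture, given as the dict that the camera call returned (one of the last four; its "shot" number tells which), for a name from the list of things; names that differ only in an ending like _2 or _b are one class to them, and where a whole thing is asked for, a point or a joint stands for the part that bears it (a point fixed in the world has none). Each returns a list of dicts, best first, with "confidence" (0 to 1); they miss things now and then, are a little off and sometimes report something else, mostly with a low value. They report only what shows in the picture. A call takes as long as a camera call.
- regions_of(picture, target): "pixels" (400x640 bool, what is visible of it) and "bbox" ([centre column, centre row, width, height] in pixels, round what is visible of it).
- spot_point(picture, target): "position" ([row, column] in pixels: a listed point, or the origin of a listed thing).
The state is a dict: "clock": time; "joint_positions": joint angles; "joint_velocities": joint speeds; "effort": joint torques, N m; "tcp_pos": TCP position; "eef_rot": TCP orientation; "ft_force": force on the tool from outside, world axes, zero at the start; "ft_torque": the same for the moment, N m; "opening": opening from 0.0 (shut) to 1.0 (fully open); "finger_force": force on a finger pad.
Only numpy, scipy, OpenCV 4.12 (cv2) and the standard library are available. Lean on these libraries where they do the work, as an engineer would, in place of code of your own. Each camera call takes 0.05 s, during which the arm holds its last target. There are 200 camera calls.

### The job

The sliding panel of the grey mould chest has been left ajar. With a fingertip, push the panel fully shut by its upright lip; then press the long spring safety catch all the way down with one fingertip and, keeping it down, push the bolt's thumb tab with the other fingertip until the bolt is fully home through the panel's hole. Only then let the catch spring back up, and leave the tin, the hammer and the tub where they stand.

Things in the scene. Friction and masses are not known exactly. Their poses are not given: they have to be found in the camera images.
- chest: low grey steel chest fixed to the bench, 300 (x) by 360 (y) by 100 mm high; origin under its middle on the bench. At yaw 0 its x points away from the robot, y left, z up; it is turned up to 0.4 rad. Other entries use the chest's axes. Its top (the deck) is 100 mm up: catch and bolt stand on the right half (y below 0), the sliding panel covers the left half
- panel (a joint): plywood panel (290 x 164 x 8 mm) sliding on the chest's left half; m, 0 = fully shut at its far stop, grows as it is drawn open towards the robot (-x); starts 0.025 to 0.06. It slides stiffly (about 3 N) and stays where left. The bolt can pass through the hole in its edge flange only when it is shut
- lip (a point): middle of the robot-side face of the panel's upright lip, an aluminium plate 70 mm along y, 8 mm thick, rising from 8 to 46 mm above the deck (this point: 27 mm). Moves with the panel; shut, it is at chest (-24, 83, 127) mm. Push it along +x; on the robot's side of it is only the flat panel, 8 mm above the deck
- catch (a joint): the spring safety catch; m, 0 = up, grows to 0.012 when pressed fully down. Springs back up when let go. About 1.5 N starts it, about 4.5 N holds it at its bottom stop. While it is less than about 6 mm down, a dog on it blocks the bolt in either end position
- catch_top (a point): middle of the top of the catch, a flat dark steel ribbed plate 34 mm along x by 105 mm along y, lying beside the bolt on the robot's side; its top is 30 mm above the deck when up, 18 mm when down, and it moves straight down. Up, it is at chest (-35, -82.5, 130) mm. A fingertip may press anywhere on it and slide along it in y while pressing
- bolt (a joint): the steel bolt; m, 0 = drawn back (start), grows along +y to 0.04 = fully home at its stop. Slides with about 2 N of friction and stays where left. It must be nearly at its stop (last 2 mm) before the catch can rise again behind it
- tab (a point): middle of the right-hand (-y) face of the bolt's upright thumb tab, a steel plate 34 mm along x, 8 mm along y, 6 to 50 mm above the deck (this point: 34 mm). Moves with the bolt; drawn back, it is at chest (35, -89, 134) mm, 70 mm along x from the catch's middle line. Push it along +y; on its -y side the deck is bare; the rod and a side arm over the catch's dog lie on its +y side
- tin: small jar with a metal cap, 38 mm across, 60 mm tall, standing on the far right corner of the deck; origin at the centre of its underside. Leave it
- hammer: hammer about 260 mm long lying on the bench to one side of the chest. Leave it
- tub: open white plastic cup, 100 mm across, 90 mm tall, on the bench to the other side of the chest; origin at the centre of its underside. Leave it

How it is judged (in metres and radians):
On the way, in this order (a step that is already met when the one before it is completed fails the run):
1. the panel is pushed fully shut with the bolt still drawn back (value of joint panel below 0.003 m and value of joint bolt below 0.006 m), for 0.2 s.
2. the catch is pressed down before the bolt moves (value of joint catch above 0.0075 m and value of joint bolt below 0.006 m), for 0.05 s.
3. the bolt is fully home with the catch still held down (value of joint bolt above 0.0375 m and value of joint catch above 0.0075 m and value of joint panel below 0.004 m), for 0.05 s.
At the end, for the whole second after the job is handed in: the panel is shut (within 4 mm), the bolt is home (within 2.5 mm of its stop) and the catch has sprung back up (within 2.5 mm) (value of joint panel below 0.004 m and value of joint bolt above 0.0375 m and value of joint catch below 0.0025 m); the robot touches nothing.
It fails at once if the catch was let up with the bolt part-way (value of joint bolt between 0.008 and 0.033 m and value of joint catch below 0.0072 m).
It fails at once if the tin, hammer or tub was lifted, carried or pushed away (moved more than 25 mm) (distance of any of tin, hammer, tub from where it was at the start of the episode above 0.025 m).
It also fails if it takes over 45 s, if anything falls off the work surface, if the arm or the gripper's body presses on something with over 40 N, if the wrist force passes 120 N, or if a joint passes its speed limit or range.

## Working session

There is one attempt and no reset: what is moved stays moved. The work goes in short steps, Python scripts to look and compute and a tool call to move; the robot and the scene stay as the last step left them, time stands still between calls to the robot, and variables do not carry over. Pictures are saved under pics/ and viewed, at most 10 in all, crops included, and the job is handed in when it is done.

Besides the shell and the picture viewer there is one more tool, called after ">>>" as name([rows], argument=value, ...), one row to a line, values as JSON. step_arm: Moves the arm, as the interface text tells. Its arguments: {"type":"object","properties":{"motion":{"type":"array"}},"required":["motion"]}

```bash
mkdir -p pics; ls
cat > h.py <<'E'
from rig import *
import numpy as np, cv2
from scipy.optimize import least_squares
from scipy.spatial.transform import Rotation as R
def proj(p,P):
    E=np.array(p["extrinsics"]);q=(np.asarray(P,float)-E[:3,3])@E[:3,:3]
    f=200/np.tan(np.radians(p["fovy"])/2)
    s=np.stack([q[:,0]/-q[:,2],-q[:,1]/-q[:,2]],1)
    s=s*(1+p["k1"]*(s**2).sum(1,keepdims=True))
    return s*f+[p["cx"],p["cy"]]
def c2w(v,P):
    c,s=np.cos(v[2]),np.sin(v[2]);P=np.asarray(P,float)
    return np.stack([v[0]+c*P[:,0]-s*P[:,1],v[1]+s*P[:,0]+c*P[:,1],P[:,2]],1)
E
python3 - <<'E'
from h import *
s=sense();print(s)
for n in("top","side"):
    p=capture(n);cv2.imwrite(f"pics/{n}0.png",p["color"])
    print(n,p["fovy"],p["cx"],p["cy"],p["k1"],np.round(p["extrinsics"],3).tolist())
    for t in("chest","lip","catch_top","tab","tin","tub","hammer"):
        print(t,[(np.round(d["position"],1).tolist(),round(d["confidence"],2)) for d in spot_point(p,t)][:2])
E
```

```text
pics
{'clock': 0.0, 'joint_positions': array([-1.39007357e+00,  8.79716806e-02,  1.37222996e+00, -1.18507739e-05,
        1.68360574e+00, -1.03091623e-01]), 'joint_velocities': array([ 1.40867863e-03, -3.96205875e-04,  2.06259201e-03, -5.53599273e-04,
       -5.28591554e-05,  6.95453249e-04]), 'effort': array([ 4.24202690e-04, -3.40184104e+01, -3.02423036e+01,  7.18830340e-02,
        3.30396811e-02, -1.68056627e-04]), 'tcp_pos': array([ 153.90824463, -527.45915079,  204.30739543]), 'eef_rot': array([-1.10629973e-03,  9.89947546e-01,  1.41430651e-01, -4.88561305e-05]), 'ft_force': array([-0.48759578, -0.54142492, -0.25382959]), 'ft_torque': array([-0.01832492,  0.01381547, -0.01160362]), 'finger_force': 0.0, 'opening': 0.9997120150708613}
top 50.483246799970004 326.6129803712285 205.586575122805 -0.004025481847524156 [[-0.01, 0.983, -0.181, 397.687], [-1.0, -0.008, 0.013, 9.686], [0.011, 0.181, 0.983, 1388.263], [0.0, 0.0, 0.0, 1.0]]
chest [([232.3, 335.7], 0.7)]
lip [([240.4, 310.3], 0.62)]
catch_top [([239.0, 367.5], 0.62)]
tab [([218.8, 374.4], 0.56)]
tin [([198.4, 372.4], 0.7)]
tub [([214.2, 183.3], 0.6)]
hammer [([229.8, 464.8], 0.64)]
side 56.10127905957547 318.31833823952024 199.84714600082756 -0.04800886449609759 [[0.946, 0.202, -0.255, 371.928], [-0.325, 0.586, -0.742, -854.206], [-0.0, 0.785, 0.62, 810.775], [0.0, 0.0, 0.0, 1.0]]
chest [([237.9, 293.5], 0.76), ([357.6, 344.5], 0.47)]
lip [([191.0, 269.6], 0.75)]
catch_top [([228.5, 285.5], 0.59)]
tab [([223.1, 308.3], 0.78), ([227.7, 285.2], 0.29)]
tin [([231.2, 333.8], 0.82), ([191.6, 270.2], 0.28)]
tub [([153.4, 274.9], 0.96)]
hammer [([361.4, 343.7], 0.95)]
```

```bash
cat > fit.py <<'E'
from h import *
def fit(ps,obs,v0=(470,0,0,.04)):
    # obs: list of (picture idx, kind, row, col); v = x,y,yaw,panel
    pts={"chest":(0,0,0),"catch_top":(-35,-82.5,130),"tab":(35,-89,134)}
    def f(v):
        r=[]
        for i,k,a,b in obs:
            P=(-24-1000*v[3],83,127) if k=="lip" else pts[k]
            u=proj(ps[i],c2w(v,[P]))[0]; w=.4 if k=="chest" else 1
            r+=[w*(u[0]-b),w*(u[1]-a)]
        return r
    s=least_squares(f,v0,loss="soft_l1",x_scale=[1,1,.01,.001]);return s.x,np.round(f(s.x),1)
E
python3 - <<'E'
from fit import *
ps=[capture("top"),capture("side")];obs=[]
for i,p in enumerate(ps):
    for t in("chest","lip","catch_top","tab"):
        d=spot_point(p,t)
        if d: obs.append((i,t,*d[0]["position"]))
v,r=fit(ps,obs);print(np.round(v,4),r)
box=[(x,y,100) for x,y in((-150,-180),(150,-180),(150,180),(-150,180))]
cat=[(-35+a*17,-82.5+b*52.5,130) for a,b in((-1,-1),(1,-1),(1,1),(-1,1))]
tab=[(35+a*17,-89,z) for a,z in((-1,106),(1,106),(1,150),(-1,150))]
lip=[(-24-1000*v[3],83+a*35,z) for a,z in((-1,108),(1,108),(1,146),(-1,146))]
for n,p,(x0,y0) in(("top",ps[0],(245,140)),("side",ps[1],(200,130))):
    k=4
    im=cv2.resize(p["color"][y0:y0+150,x0:x0+190],None,fx=k,fy=k,interpolation=cv2.INTER_CUBIC)
    for q,c in((box,(0,255,0)),(cat,(0,0,255)),(tab,(255,0,255)),(lip,(255,255,0))):
        u=((proj(p,c2w(v,q))-[x0,y0]+.5)*k).astype(np.int32);cv2.polylines(im,[u],True,c,1)
    cv2.imwrite(f"pics/{n}1.png",im)
E
```

```text
[ 5.604595e+02 -4.726830e+01 -5.260000e-02  1.560000e-02] [ 1.7  0.6 -0.5  0.4 -0.4  2.3 -1.1  0.  -0.2  0.8  0.7  2.1  0.6 -1.4
  0.9  4.7]
```

View pics/top1.png

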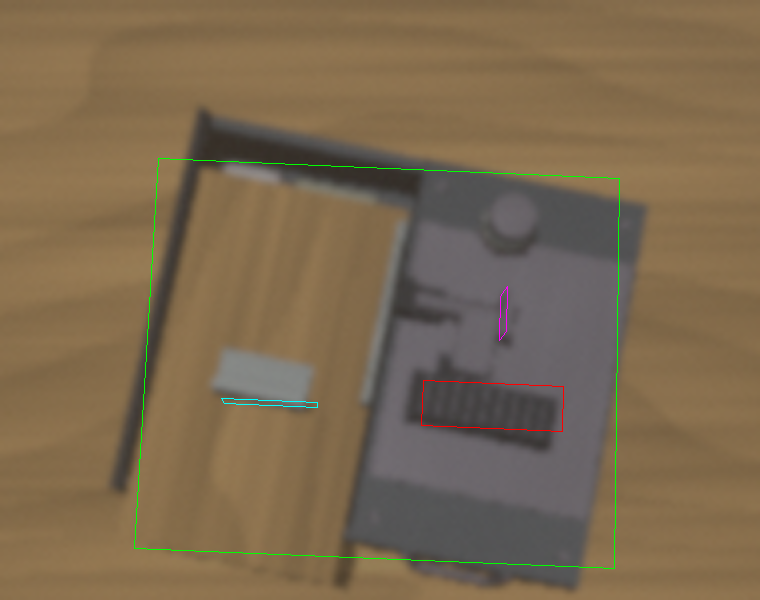

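View pics/side1.png

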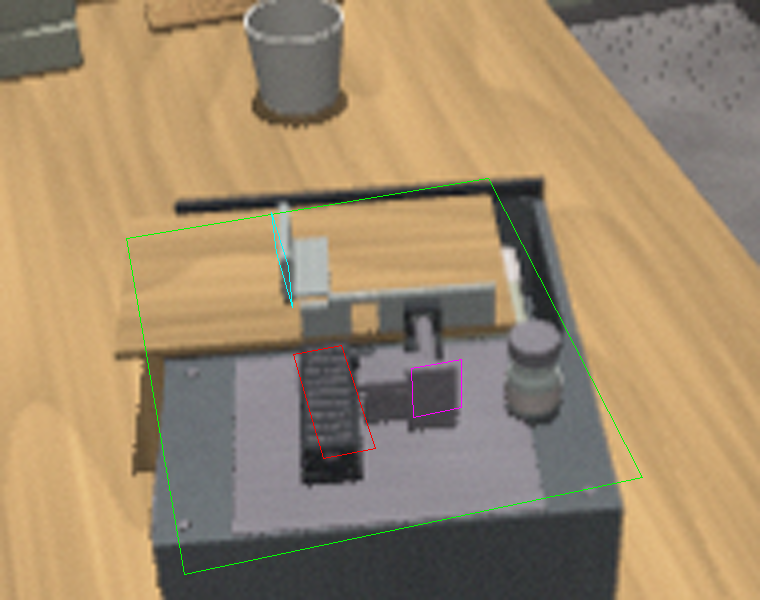

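The top view shows the chest turned clockwise, about -0.17 rad. The deck's right edge runs from (645,207) to (578,590) in the crop, so that fit is off. I'll refit with the hand-read deck corners included.

```bash
cat > fit2.py <<'E'
from h import *
# hand-read crop pixels (x,y) -> full
T=lambda x,y:(245+x/4-.5,140+y/4-.5)
S=lambda x,y:(200+x/4-.5,130+y/4-.5)
man=[("top",(150,-180,100),T(645,207)),("top",(-150,-180,100),T(578,588)),
("side",(150,-180,100),S(622,505)),("side",(-150,-180,100),S(153,543)),
("side",(52,-89,150),S(461,361)),("side",(18,-89,150),S(411,367)),
("side",(-52,-135,130),S(303,458)),("side",(-18,-135,130),S(361,455)),("side",(-52,-30,130),S(300,350)),
("top",(-18,-30,130),T(417,370)),("top",(-18,-135,130),T(557,397))]
net={"chest":(0,0,0),"catch_top":(-35,-82.5,130),"tab":(35,-89,134)}
def solve(ps,useman=True):
    obs=list(man) if useman else []
    for n,p in ps.items():
        for t in("chest","lip","catch_top","tab"):
            d=spot_point(p,t)
            if d: obs.append((n,net.get(t,"lip"),d[0]["position"][::-1]))
    def f(v):
        r=[]
        for n,P,u in obs:
            P=(-24-v[3],83,127) if P=="lip" else P
            r+=list(proj(ps[n],c2w(v,[P]))[0]-u)
        return np.array(r)
    s=least_squares(f,(560,-47,-.18,40),loss="soft_l1",x_scale=[10,10,.05,10])
    return s.x,[(o[0],o[1],np.round(e,1)) for o,e in zip(obs,f(s.x).reshape(-1,2))]
def draw(ps,v,tag):
    box=[(x,y,100) for x,y in((-150,-180),(150,-180),(150,180),(-150,180))]
    cat=[(-35+a*17,-82.5+b*52.5,130) for a,b in((-1,-1),(1,-1),(1,1),(-1,1))]
    tab=[(35+a*17,-89,z) for a,z in((-1,106),(1,106),(1,150),(-1,150))]
    lip=[(-24-v[3],83+a*35,z) for a,z in((-1,108),(1,108),(1,146),(-1,146))]
    out=[]
    for n,(x0,y0) in(("top",(245,140)),("side",(200,130))):
        p=ps[n];im=cv2.resize(p["color"][y0:y0+150,x0:x0+195],None,fx=4,fy=4,interpolation=cv2.INTER_CUBIC)
        for q,c in((box,(0,255,0)),(cat,(0,0,255)),(tab,(255,0,255)),(lip,(255,255,0))):
            u=((proj(p,c2w(v,q))-[x0,y0]+.5)*4).astype(np.int32);cv2.polylines(im,[u],True,c,1)
        out.append(im)
    cv2.imwrite(f"pics/{tag}.png",cv2.resize(np.hstack(out),(800,308)) if 0 else np.vstack(out)[:, :][::1][:0] if 0 else out[0])
    cv2.imwrite(f"pics/{tag}s.png",out[1])
E
python3 - <<'E'
from fit2 import *
ps={n:capture(n) for n in("top","side")}
v,r=solve(ps);print(np.round(v,3));[print(*a) for a in r]
draw(ps,v,"f2")
for k,P in dict(lip=(-24-v[3],83,127),lipshut=(-24,83,127),catch=(-35,-82.5,130),tab=(35,-89,134)).items():print(k,c2w(v,[P])[0].round(1))
E
```

```text
[ 5.72059e+02 -4.73840e+01 -2.13000e-01  4.10940e+01]
top (150, -180, 100) [ 0.3 -0.8]
top (-150, -180, 100) [ 0.2 -0. ]
side (150, -180, 100) [1.2 0.3]
side (-150, -180, 100) [0.5 1.2]
side (52, -89, 150) [-0.5  1.4]
side (18, -89, 150) [-0.8  0.9]
side (-52, -135, 130) [ 0.8 -2. ]
side (-18, -135, 130) [-0.5 -2.3]
side (-52, -30, 130) [ 0.3 -1.5]
top (-18, -30, 130) [0.3 0.1]
top (-18, -135, 130) [-0.1  0.5]
top (0, 0, 0) [3.  1.5]
top lip [-3.2  0. ]
top (-35, -82.5, 130) [-1.7  4.9]
top (35, -89, 134) [-1.3  0.2]
side (0, 0, 0) [ 1.9 -0.1]
side lip [0.3 1.5]
side (-35, -82.5, 130) [-0.9 -2.1]
side (35, -89, 134) [2.1 3.6]
lip [525.9  47.5 127. ]
lipshut [566.1  38.8 127. ]
catch [ 520.4 -120.6  130. ]
tab [ 587.5 -141.8  134. ]
```

View pics/f2.png

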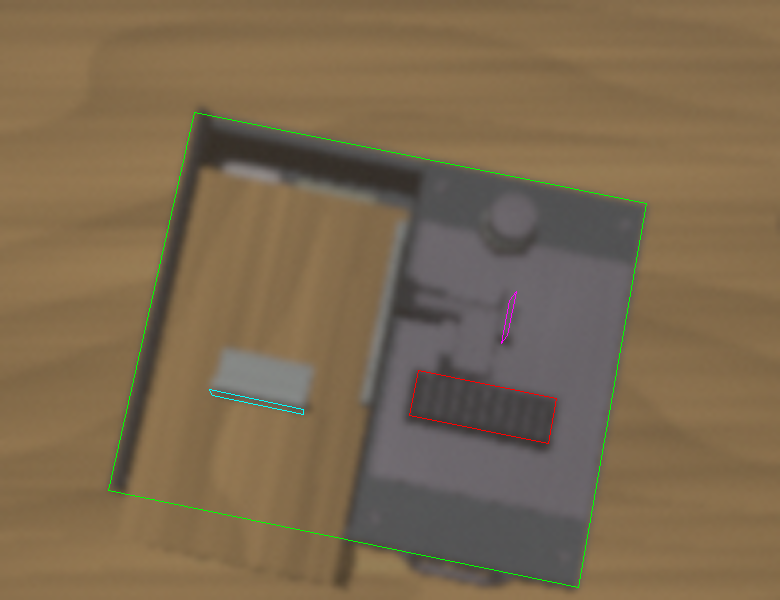

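View pics/f2s.png

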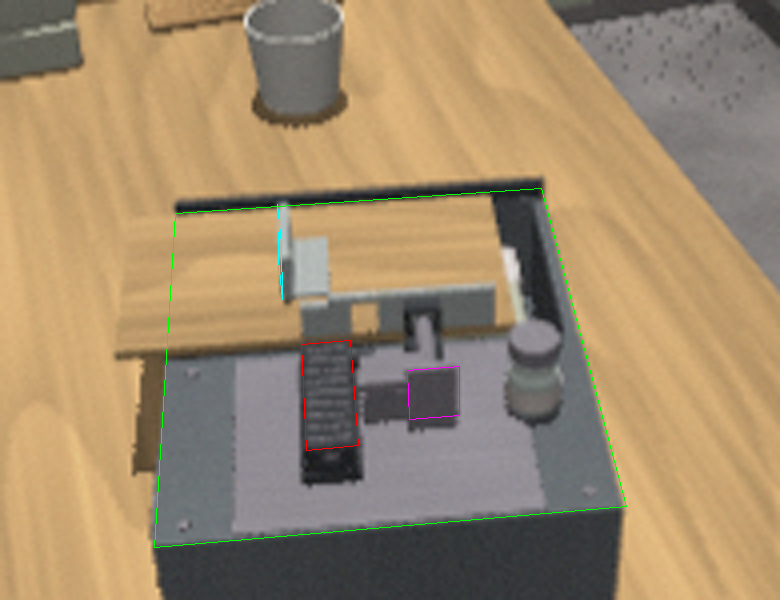

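>>> step_arm([
  {"dr": [0,0,-0.1074],"travel": [0,0,0],"fingers": 0.0},
  {"dr": [0,0,-0.1074],"travel": [0,0,0],"fingers": 0.0},
  {"dr": [0,0,-0.1074],"travel": [0,0,0],"fingers": 0.0},
  {"dr": [0,0,-0.1074],"travel": [0,0,0],"fingers": 0.0},
  {"dr": [0,0,-0.1074],"travel": [0,0,0],"fingers": 0.0},
  {"dr": [0,0,-0.1074],"travel": [0,0,0],"fingers": 0.0},
  {"dr": [0,0,-0.1074],"travel": [0,0,0],"fingers": 0.0},
  {"dr": [0,0,-0.1074],"travel": [0,0,0],"fingers": 0.0},
  {"dr": [0,0,-0.1074],"travel": [0,0,0],"fingers": 0.0},
  {"dr": [0,0,-0.1074],"travel": [0,0,0],"fingers": 0.0},
])

```text
clock: 2.8
tcp_pos: [154.0, -528.0, 205.5]
eef_rot: [0.0, 0.777, 0.63, -0.0]
ft_force: [0.0, -1.1, -0.6]
opening: 0.183
finger_force: 0.0
```

>>> step_arm([
  {"dr": [0,0,0],"travel": [0.032,0.0104,0],"fingers": 0.0},
  {"dr": [0,0,0],"travel": [0.032,0.0104,0],"fingers": 0.0},
  {"dr": [0,0,0],"travel": [0.032,0.0104,0],"fingers": 0.0},
  {"dr": [0,0,0],"travel": [0.032,0.0104,0],"fingers": 0.0},
  {"dr": [0,0,0],"travel": [0.032,0.0104,0],"fingers": 0.0},
  {"dr": [0,0,0],"travel": [0.032,0.0104,0],"fingers": 0.0},
  {"dr": [0,0,0],"travel": [0.032,0.0104,0],"fingers": 0.0},
  {"dr": [0,0,0],"travel": [0.032,0.0104,0],"fingers": 0.0},
  {"dr": [0,0,0],"travel": [0.032,0.0104,0],"fingers": 0.0},
  {"dr": [0,0,0],"travel": [0.032,0.0104,0],"fingers": 0.0},
])

```text
clock: 3.8
tcp_pos: [323.8, -236.0, 205.7]
eef_rot: [0.0, 0.778, 0.628, 0.0]
ft_force: [-0.3, 0.2, -0.7]
opening: 0.002
finger_force: 0.0
```

>>> step_arm([
  {"dr": [0,0,0],"travel": [0.032,0.0104,0],"fingers": 0.0},
  {"dr": [0,0,0],"travel": [0.032,0.0104,0],"fingers": 0.0},
  {"dr": [0,0,0],"travel": [0.032,0.0104,0],"fingers": 0.0},
  {"dr": [0,0,0],"travel": [0.032,0.0104,0],"fingers": 0.0},
  {"dr": [0,0,0],"travel": [0.032,0.0104,0],"fingers": 0.0},
  {"dr": [0,0,0],"travel": [0.032,0.0104,0],"fingers": 0.0},
  {"dr": [0,0,0],"travel": [0.032,0.0104,0],"fingers": 0.0},
  {"dr": [0,0,0],"travel": [0.032,0.0104,0],"fingers": 0.0},
  {"dr": [0,0,0],"travel": [0.032,0.0104,0],"fingers": 0.0},
  {"dr": [0,0,0],"travel": [0.032,0.0104,0],"fingers": 0.0},
  {"dr": [0,0,0],"travel": [0,0,0],"fingers": 0.0},
  {"dr": [0,0,0],"travel": [0,0,0],"fingers": 0.0},
])

```text
clock: 5.0
tcp_pos: [492.5, 53.8, 205.2]
eef_rot: [0.0, 0.778, 0.629, -0.001]
ft_force: [0.1, 0.4, 0.4]
opening: 0.005
finger_force: 0.0
```

```bash
cat > st.py <<'E'
from h import *
V=(572.06,-47.38,-.213)
def st():
    s=sense();c,n=np.cos(V[2]),np.sin(V[2]);d=s["tcp_pos"]-[V[0],V[1],0]
    w,x,y,z=s["eef_rot"];M=R.from_quat([x,y,z,w]).as_matrix();f=s["ft_force"]
    print("t",s["clock"],"chest xyz",np.round([c*d[0]+n*d[1],-n*d[0]+c*d[1],d[2]],1),"F chest",np.round([c*f[0]+n*f[1],-n*f[0]+c*f[1],f[2]],1),"open mm",round(s["opening"]*94,1),
     "tooly ang",round(np.arctan2(M[1,1],M[0,1]),3),"toolz",M[:,2].round(3))
if __name__=="__main__":st()
E
python3 st.py
```

```text
t 5.0 chest xyz [-99.2  82.1 205.2] F chest [-0.   0.4  0.4] open mm 0.4 tooly ang -0.212 toolz [-0.001 -0.001 -1.   ]
```

>>> step_arm([
  {"dr": [0,0,0],"travel": [0,0,0.028],"fingers": 0.0},
  {"dr": [0,0,0],"travel": [0,0,0.028],"fingers": 0.0},
  {"dr": [0,0,0],"travel": [0,0,0.026],"fingers": 0.0},
  {"dr": [0,0,0],"travel": [0,0,0],"fingers": 0.0},
  {"dr": [0,0,0],"travel": [0,0.008,0],"fingers": 0.0},
  {"dr": [0,0,0],"travel": [0,0.008,0],"fingers": 0.0},
  {"dr": [0,0,0],"travel": [0,0.008,0],"fingers": 0.0},
  {"dr": [0,0,0],"travel": [0,0.008,0],"fingers": 0.0},
  {"dr": [0,0,0],"travel": [0,0.008,0],"fingers": 0.0},
])

```text
clock: 5.9
tcp_pos: [532.5, 45.0, 124.3]
eef_rot: [0.0, 0.778, 0.628, 0.0]
ft_force: [-3.4, 1.6, 1.0]
opening: 0.006
finger_force: 1.7
```

```bash
python3 st.py
```

```text
t 5.9 chest xyz [-58.2  81.9 124.3] F chest [-3.7  0.9  1. ] open mm 0.5 tooly ang -0.213 toolz [ 0.  0. -1.]
```

Contact, sliding at about 3.5 N. I'll keep pushing until the stop.

>>> step_arm([
  {"dr": [0,0,0],"travel": [0,0.006,0],"fingers": 0.0},
  {"dr": [0,0,0],"travel": [0,0.006,0],"fingers": 0.0},
  {"dr": [0,0,0],"travel": [0,0.006,0],"fingers": 0.0},
])

```text
clock: 6.2
tcp_pos: [549.6, 41.3, 123.4]
eef_rot: [-0.0, 0.778, 0.628, -0.0]
ft_force: [-4.2, -0.1, 2.2]
opening: 0.005
finger_force: 1.7
```

>>> step_arm([
  {"dr": [0,0,0],"travel": [0,0.002,0],"fingers": 0.0},
  {"dr": [0,0,0],"travel": [0,0.002,0],"fingers": 0.0},
])

```text
clock: 6.4
tcp_pos: [552.7, 40.6, 123.3]
eef_rot: [-0.001, 0.778, 0.628, -0.001]
ft_force: [-6.4, 1.7, 4.5]
opening: 0.005
finger_force: 3.7
```

>>> step_arm([
  {"dr": [0,0,0],"travel": [0,0.002,0],"fingers": 0.0},
])

```text
clock: 6.5
tcp_pos: [552.7, 40.6, 123.4]
eef_rot: [-0.002, 0.778, 0.628, -0.002]
ft_force: [-11.9, 1.6, 7.2]
opening: 0.002
finger_force: 6.3
```

```bash
python3 st.py
```

```text
t 6.5 chest xyz [-37.5  81.9 123.4] F chest [-12.   -0.9   7.2] open mm 0.2 tooly ang -0.213 toolz [-0.006  0.001 -1.   ]
```

>>> step_arm([
  {"dr": [0,0,0],"travel": [0,0.001,0],"fingers": 0.0},
  {"dr": [0,0,0],"travel": [0,0,0],"fingers": 0.0},
  {"dr": [0,0,0],"travel": [0,0,0],"fingers": 0.0},
  {"dr": [0,0,0],"travel": [0,-0.012,0],"fingers": 0.0},
  {"dr": [0,0,0],"travel": [0,-0.008,0],"fingers": 0.0},
  {"dr": [0,0,0],"travel": [0,0,-0.035],"fingers": 0.0},
  {"dr": [0,0,0],"travel": [0,0,-0.035],"fingers": 0.02},
])

```text
clock: 7.2
tcp_pos: [535.5, 44.0, 192.5]
eef_rot: [-0.001, 0.778, 0.628, -0.001]
ft_force: [0.4, 0.1, -0.4]
opening: 0.057
finger_force: 0.0
```

>>> step_arm([
  {"dr": [0,0,0],"travel": [-0.033,0.009,0],"fingers": 0.058},
  {"dr": [0,0,0],"travel": [-0.033,0.009,0],"fingers": 0.058},
  {"dr": [0,0,0],"travel": [-0.033,0.009,0],"fingers": 0.058},
  {"dr": [0,0,0],"travel": [-0.033,0.009,0],"fingers": 0.058},
  {"dr": [0,0,0],"travel": [-0.033,0.009,0],"fingers": 0.058},
  {"dr": [0,0,0],"travel": [-0.033,0.009,0],"fingers": 0.058},
  {"dr": [0,0,0],"travel": [0,0,0],"fingers": 0.058},
  {"dr": [0,0,0],"travel": [0,0,0],"fingers": 0.058},
])

```text
clock: 8.0
tcp_pos: [547.5, -161.4, 193.2]
eef_rot: [0.0, 0.779, 0.627, 0.0]
ft_force: [-0.3, 0.8, -0.3]
opening: 0.62
finger_force: 0.0
```

Run:
```python
from fit2 import *
import st; st.st()
ps={"side":capture("side")}
v=np.array([572.06,-47.38,-.213,0])
p=ps["side"]
print("lip pred",proj(p,c2w(v,[(-24,83,127)])),[d["position"] for d in spot_point(p,"lip")][:1])
im=cv2.resize(p["color"][110:260,200:395],None,fx=4,fy=4,interpolation=cv2.INTER_CUBIC);cv2.imwrite("pics/s3.png",im)
```

```text
t 8.0 chest xyz [ 1.000e-01 -1.166e+02  1.932e+02] F chest [-0.4  0.7 -0.3] open mm 58.3 tooly ang -0.215 toolz [ 0.001  0.    -1.   ]
lip pred [[283.14384592 191.37616193]] [[191.3, 282.9]]
```

View pics/s3.png

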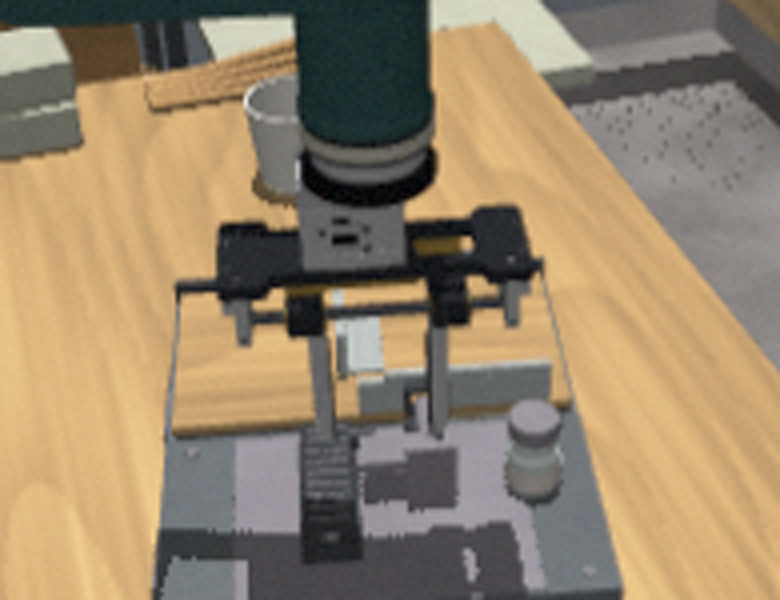

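The picture shows the panel shut, with the lip where predicted at (283,191). The left finger is over the catch, and the right finger is in line with the tab and short of it. Next I'll lower and press.

>>> step_arm([
  {"dr": [0,0,0],"travel": [0,0,0.03],"fingers": 0.058},
  {"dr": [0,0,0],"travel": [0,0,0.025],"fingers": 0.058},
  {"dr": [0,0,0],"travel": [0,0,0],"fingers": 0.058},
  {"dr": [0,0,0],"travel": [0,0,0.006],"fingers": 0.058},
  {"dr": [0,0,0],"travel": [0,0,0.005],"fingers": 0.058},
  {"dr": [0,0,0],"travel": [0,0,0],"fingers": 0.058},
])

```text
clock: 8.7
tcp_pos: [548.4, -160.6, 128.6]
eef_rot: [0.001, 0.778, 0.628, 0.001]
ft_force: [0.0, 1.2, 2.5]
opening: 0.618
finger_force: 1.0
```

>>> step_arm([
  {"dr": [0,0,0],"travel": [0,0,0.004],"fingers": 0.058},
  {"dr": [0,0,0],"travel": [0,0,0.003],"fingers": 0.058},
  {"dr": [0,0,0],"travel": [0,0,0.002],"fingers": 0.058},
])

```text
clock: 9.0
tcp_pos: [548.4, -160.8, 119.3]
eef_rot: [0.001, 0.778, 0.628, 0.001]
ft_force: [1.1, 1.4, 4.3]
opening: 0.616
finger_force: 2.1
```

```bash
python3 st.py
```

```text
t 9.0 chest xyz [   0.9 -115.9  119.3] F chest [0.7 1.6 4.3] open mm 57.9 tooly ang -0.213 toolz [ 0.003 -0.    -1.   ]
```

>>> step_arm([
  {"dr": [0,0,0],"travel": [0,0,0.002],"fingers": 0.058},
  {"dr": [0,0,0],"travel": [0,0,0.0015],"fingers": 0.058},
])

```text
clock: 9.2
tcp_pos: [548.6, -161.1, 117.8]
eef_rot: [0.001, 0.778, 0.628, 0.001]
ft_force: [-0.6, 3.6, 15.8]
opening: 0.614
finger_force: 7.7
```

>>> step_arm([
  {"dr": [0,0,0],"travel": [0.006,0,0],"fingers": 0.058},
  {"dr": [0,0,0],"travel": [0.006,0,0],"fingers": 0.058},
  {"dr": [0,0,0],"travel": [0.004,0,0],"fingers": 0.058},
  {"dr": [0,0,0],"travel": [0.004,0,0],"fingers": 0.058},
  {"dr": [0,0,0],"travel": [0.004,0,0],"fingers": 0.058},
])

```text
clock: 9.7
tcp_pos: [553.3, -142.8, 118.3]
eef_rot: [0.006, 0.779, 0.627, -0.002]
ft_force: [-2.4, -9.9, 9.6]
opening: 0.619
finger_force: 6.1
```

```bash
python3 st.py
```

```text
t 9.7 chest xyz [  1.9 -97.2 118.3] F chest [ -0.3 -10.2   9.6] open mm 58.2 tooly ang -0.215 toolz [ 0.004 -0.012 -1.   ]
```

>>> step_arm([
  {"dr": [0,0,0],"travel": [0.004,0,0.0005],"fingers": 0.058},
  {"dr": [0,0,0],"travel": [0.004,0,0],"fingers": 0.058},
  {"dr": [0,0,0],"travel": [0.004,0,0],"fingers": 0.058},
])

```text
clock: 10.0
tcp_pos: [555.8, -131.8, 118.3]
eef_rot: [0.006, 0.779, 0.627, -0.003]
ft_force: [-2.6, -10.3, 12.3]
opening: 0.616
finger_force: 6.7
```

```bash
python3 st.py
```

```text
t 10.0 chest xyz [  2.  -86.  118.3] F chest [ -0.4 -10.6  12.3] open mm 57.9 tooly ang -0.215 toolz [ 0.004 -0.013 -1.   ]
```

Bolt moving, catch firmly down. I'll continue.

>>> step_arm([
  {"dr": [0,0,0],"travel": [0.004,0,0],"fingers": 0.058},
  {"dr": [0,0,0],"travel": [0.004,0,0],"fingers": 0.058},
  {"dr": [0,0,0],"travel": [0.004,0,0],"fingers": 0.058},
  {"dr": [0,0,0],"travel": [0.004,0,0],"fingers": 0.058},
  {"dr": [0,0,0],"travel": [0.004,0,0],"fingers": 0.058},
])

```text
clock: 10.5
tcp_pos: [560.3, -111.9, 118.2]
eef_rot: [0.006, 0.779, 0.627, -0.002]
ft_force: [-1.5, -8.3, 12.3]
opening: 0.618
finger_force: 6.1
```

>>> step_arm([
  {"dr": [0,0,0],"travel": [0.003,0,0],"fingers": 0.058},
  {"dr": [0,0,0],"travel": [0.003,0,0],"fingers": 0.058},
  {"dr": [0,0,0],"travel": [0.002,0,0],"fingers": 0.058},
])

```text
clock: 10.8
tcp_pos: [561.7, -105.4, 118.2]
eef_rot: [0.007, 0.779, 0.627, -0.003]
ft_force: [-2.7, -15.8, 11.3]
opening: 0.618
finger_force: 8.7
```

```bash
python3 st.py
```

```text
t 10.8 chest xyz [  2.1 -58.9 118.2] F chest [  0.7 -16.   11.3] open mm 58.1 tooly ang -0.216 toolz [ 0.003 -0.015 -1.   ]
```

>>> step_arm([
  {"dr": [0,0,0],"travel": [0.002,0,0],"fingers": 0.058},
  {"dr": [0,0,0],"travel": [0.002,0,0],"fingers": 0.058},
  {"dr": [0,0,0],"travel": [0,0,0],"fingers": 0.058},
])

```text
clock: 11.1
tcp_pos: [561.7, -105.2, 118.2]
eef_rot: [0.009, 0.78, 0.625, -0.006]
ft_force: [-5.0, -19.2, 11.8]
opening: 0.616
finger_force: 12.1
```

Run:
```python
from st import *
st()
p=capture("side");print(proj(p,c2w(V,[(35,-49,134)])),[(d["position"],d["confidence"]) for d in spot_point(p,"tab")][:2])
im=cv2.resize(p["color"][130:280,200:395],None,fx=4,fy=4,interpolation=cv2.INTER_CUBIC)
u=((proj(p,c2w(V,[(35+a*17,-49,z) for a,z in((-1,106),(1,106),(1,150),(-1,150))]))-[200,130]+.5)*4).astype(np.int32)
cv2.polylines(im,[u],True,(255,0,255),1);cv2.imwrite("pics/s4.png",im)
```

```text
t 11.1 chest xyz [  2.1 -58.7 118.2] F chest [ -0.9 -19.8  11.8] open mm 57.9 tooly ang -0.219 toolz [ 0.002 -0.021 -1.   ]
[[306.57498812 216.44460037]] [([214.5, 306.3], 0.46)]
```

View pics/s4.png

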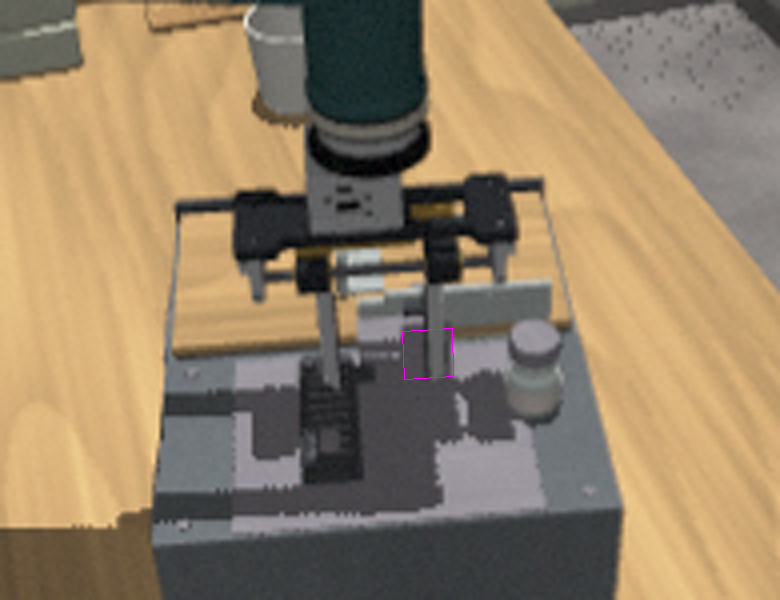

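The bolt is at its stop: the tab matches the home outline at (428,355) in the crop, and the push force is about 20 N. I'll lift straight up.

>>> step_arm([
  {"dr": [0,0,0],"travel": [0,0,-0.006],"fingers": 0.058},
  {"dr": [0,0,0],"travel": [0,0,-0.01],"fingers": 0.058},
  {"dr": [0,0,0],"travel": [0,0,-0.01],"fingers": 0.058},
  {"dr": [0,0,0],"travel": [-0.006,0,-0.02],"fingers": 0.058},
  {"dr": [0,0,0],"travel": [-0.01,0,-0.04],"fingers": 0.058},
  {"dr": [0,0,0],"travel": [-0.02,0,-0.04],"fingers": 0.058},
  {"dr": [0,0,0],"travel": [-0.04,-0.04,-0.02],"fingers": 0.058},
  {"dr": [0,0,0],"travel": [-0.04,-0.04,0],"fingers": 0.058},
  {"dr": [0,0,0],"travel": [-0.04,-0.04,0],"fingers": 0.058},
  {"dr": [0,0,0],"travel": [0,0,0],"fingers": 0.058},
])

```text
clock: 12.2
tcp_pos: [426.4, -212.4, 257.0]
eef_rot: [0.0, 0.781, 0.625, -0.002]
ft_force: [0.3, -0.3, 0.3]
opening: 0.619
finger_force: 0.0
```

Run:
```python
from st import *
st()
p=capture("side")
q={"tab":(35,-49,134),"catch_top":(-35,-82.5,130),"lip":(-24,83,127)}
for k in q:print(k,proj(p,c2w(V,[q[k]])).round(1),[(d["position"],d["confidence"]) for d in spot_point(p,k)][:1])
im=cv2.resize(p["color"][130:280,200:395],None,fx=4,fy=4,interpolation=cv2.INTER_CUBIC)
for Q in ([(35+a*17,-49,z) for a,z in((-1,106),(1,106),(1,150),(-1,150))],[(-35+a*17,-82.5+b*52.5,130) for a,b in((-1,-1),(1,-1),(1,1),(-1,1))]):
    u=((proj(p,c2w(V,Q))-[200,130]+.5)*4).astype(np.int32);cv2.polylines(im,[u],True,(255,0,255),1)
cv2.imwrite("pics/s5.png",im)
```

```text
t 12.2 chest xyz [-107.5 -192.   257. ] F chest [ 0.3 -0.3  0.3] open mm 58.2 tooly ang -0.22 toolz [-0.003 -0.002 -1.   ]
tab [[306.6 216.4]] [([215.5, 304.2], 0.63)]
catch_top [[281.7 227.7]] [([230.7, 283.3], 0.88)]
lip [[283.1 191.4]] [([191.0, 284.3], 0.58)]
```

View pics/s5.png

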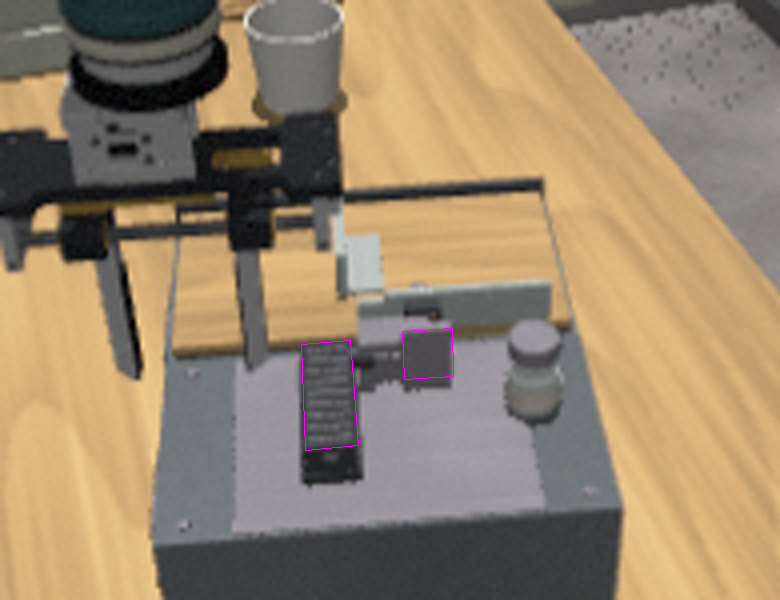

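The catch is back up, matching the raised outline at (330,395), the same as in the first picture. The tab is at its home outline (428,355), the panel is shut and the arm is clear, so I'll hand in.

```bash
python3 -c "
from rig import *
print(close_job())"
```

```text
the job is handed in; nothing more can be done
None
```

The job is handed in: the panel is shut, the bolt is home and the catch has sprung back up in the last picture, with the tin and tub where they stood; I never went near the hammer or checked it afterwards, and the judge returned no verdict.

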